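# Unscrew the display flap's nut and open the flap

## Robot

A 7-joint arm with a two-finger parallel gripper is mounted at the origin on the work surface. World frame = base frame: x ahead of the robot, y to its left, z up, the work surface at z = 0. Lengths are in m, angles in rad, forces in N, time in s.
With the tool pointing down it reaches from about 0.425 to 0.825 m from the base axis. Payload 3.6 kg.
Tool frame: the origin (TCP) lies on the centre line of the jaws, within the pads' length; the fingertips stand 8 mm ahead of it and the grasp point (between the pads) lies 11 mm behind it (manip.finger_overhang is the distance from the TCP to the fingertips, in m); z points along the fingers, y is the line along which they close (so a half turn about z gives the same grasp; the last joint's range is limited). The gripper opens to 85 mm and grips with 20 to 120 N. Pads are 22 mm wide; open, the fingers measure 114 mm over their backs; the gripper's body (76 mm by 85 mm) begins 54 mm behind the grasp point. The pads swing forward as they close: fully open they stand 13 mm farther back than shut.
Start: joints at [1.185, 0.615, -0.013, 1.423, 0.008, 1.103, -0.04], TCP at [0.228, -0.609, 0.239] pointing down, gripper open.
Joint ranges: [-3.12, 3.12], [-0.3, 2.06], [-1.34, 1.32], [0.26, 2.42], [-1.36, 4.5], [0.01, 1.98], [-2.84, 2.84]. Speed limits (rad/s): [2.79, 2.79, 3.14, 3.14, 3.14, 3.14, 3.14].

## Interface

Orientations are given as a 3x3 rotation matrix whose columns are the frame's x, y, z axes.
In Python, from rig import manip gives the robot as it stands.
- The arm moves only by the tool apply_moves, never from a script. Its argument "increments" is a list of rows, each an object with "gripper": the finger opening in cm, from 0 to 8.54; "delta_pos": the shift along the tool's x, y, z in cm, a list of three; "delta_rot": the turn, a rotation vector about the tool's x, y, z in degrees, a list of three. In form: [{"gripper": gripper, "delta_pos": [x, y, z], "delta_rot": [wx, wy, wz]}, ...]. A call has 1 to 5 rows; each row shifts and turns the commanded pose from where the row before left it, along the tool's axes as they then stand; what a row does not reach is not made up. A row lasts 1/12 s, in which the tool goes at most 41.7 mm and 7.16 degrees, less where a joint would pass 70% of its speed; a pose out of reach is approached as far as the arm can. A call with a gripper value outside its range is refused whole. The fingers move at their own pace and stop on an object; "squeeze" is the grip in N (left out, the last holds). Time passes only in rows, so rows that do not move let the fingers close. It gives the time, the measured TCP pose, the force, the opening and the grip force at its end, in the units of the state.
- manip.state(): the state, without advancing time (a new reading comes with each control period).
- manip.snapshot(name): name is "scene" or "top" or "wrist"; returns a dict with "frame" (480x640x3 uint8, red, green, blue), "mtx" (3x3 intrinsics, pixels), "dist_coeffs" ([k1, k2, p1, p2, k3] as OpenCV has them; the pictures are not rectified), "world_from_camera" (4x4, takes a point from camera to world coordinates). Camera axes: x right, y down, z forward; pixel columns grow to the right and rows downward; lengths in m; the calibration is good to about 2 mm. A picture is of the moment at which its call begins. There is no depth.
- manip.job_done(): hands the job in; it is judged then, once.
The state is a dict: "time_s": time; "joint_pos": joint angles; "joint_velocities": joint speeds; "tau": joint torques, N m; "eef_pos": TCP position; "tool_rot": TCP orientation; "force": force on the tool from outside, world axes, zero at the start; "wrist_torque": the same for the moment, N m; "gripper_width": finger opening in m; "gripper_force": force on a finger pad.
Only numpy, scipy, OpenCV 4.12 (cv2) and the standard library are available. Lean on these libraries where they do the work, as an engineer would, in place of code of your own. Each camera call takes 0.05 s, during which the arm holds its last target. There are 200 camera calls.

## Task

Open the tumbler display case: unscrew the knurled brass nut (anticlockwise seen from above) until it comes off its threaded stud and lift it clear, set it down in the empty stainless tray rather than dropping it, then raise the glass flap by its bar to at least 60 degrees so that it stands open by itself. Leave the tin, the mould and the tongs where they are.

Things in the scene. Friction and masses are not known exactly. Their poses are not given: they have to be found in the camera images.
- case: The fixed display case: wooden box 150 (x) x 280 (y) x 100 mm high, glass front, three clear tumblers inside; origin at the centre of its underside, z up, front faces its own -x (to the robot). A steel bracket in front, at own y = -70 mm, carries the upright threaded stud and its nut
- stud_top (a point): Top of the upright steel stud, on its axis, 36 mm above the flap's fork (the nut's seat). Coarse right-hand thread, 22 mm outside; the topmost 13 mm are a smooth 12 mm pin. One turn anticlockwise seen from above lifts the nut 10.4 mm. After 4 to 5 rad it is off the thread and lifts straight up off the pin; 1 rad too far is harmless
- nut: Loose knurled brass nut: round open collar, 40 mm outside diameter, 28 mm high, 25 mm bore with inner thread lugs, about 90 g; origin at the centre of its underside, z its axis. Starts on the stud, underside on the flap's fork 106 mm above the worktop (fork 49 mm wide). Turns with little torque, stays where the turning stops, 1.5 mm of play up and down; room for a gripper at any yaw
- flap (a joint): Opening angle of the glass flap, rad: 0 shut (level on the case), grows as its front edge rises, stop at 1.5. Pivots on the line along the case's own y through flap_hinge. A stiff friction hinge (0.55 N m) keeps it where it is left; lifting takes about 3 to 6 N at the bar. The nut on the stud holds it shut
- flap_bar (a point): Middle of the flap's lifting bar: round steel bar, 10 mm diameter, 90 mm long, along the case's own y, held by two end rods 45 mm in front of the flap's front edge, in the flap's plane; 103 mm above the worktop when shut, 195 mm from the hinge line. 35 mm free between bar and flap, nothing below: pinch it from above, it turns in the fingers as the flap swings
- flap_hinge (a point): The point of the flap's hinge line level with the middle of the bar (fixed on the case, axes as the case, 103 mm above the worktop)
- tray: The loose empty stainless tray, open at the top, 150 (x) x 120 (y) x 18 mm high, walls and floor 3 mm; origin at the centre of its underside, z up
- mould: Bystander: grey mould, 150 (x) x 120 (y) mm slab with six low round cups, 26 mm high in all; origin at the centre of its underside
- tin: Bystander: closed blue tin with a lever clasp, 79 (x) x 114 (y) x 64 mm high; origin at the centre of its underside
- tongs: Bystander: steel tongs lying flat, about 205 mm long along own x, 44 mm wide, 12 mm high; origin at the middle of the underside

How it is judged:
By the outcome, as a careful person would: the job done as asked, in the order asked, and still so for the second after the job is handed in, with the robot touching nothing.
It also fails if it takes over 70 s, if anything falls off the work surface, if the arm or the gripper's body presses on something with over 40 N, if the wrist force passes 120 N, or if a joint passes its speed limit or range.

## Working session

There is one attempt and no reset: what is moved stays moved. The work goes in short steps, Python scripts to look and compute and a tool call to move; the robot and the scene stay as the last step left them, time stands still between calls to the robot, and variables do not carry over. Pictures are saved under pics/ and viewed, at most 10 in all, crops included, and the job is handed in when it is done.

Besides the shell and the picture viewer there is one more tool, called after "Emit:" as name([rows], argument=value, ...), one row to a line, values as JSON. apply_moves: Moves the arm, as the interface text tells. Its arguments: {"type":"object","properties":{"increments":{"type":"array","items":{"type":"object","properties":{"gripper":{"type":"number"},"delta_pos":{"type":"array","items":{"type":"number"}},"delta_rot":{"type":"array","items":{"type":"number"}}}}},"squeeze":{"type":"number"}},"required":["increments"]}

```bash
ls; mkdir -p pics
python3 - <<'E'
from rig import manip
import cv2
s=manip.state();print(s)
for n in("top","scene"):
    d=manip.snapshot(n);cv2.imwrite(f"pics/{n}0.png",d["frame"][:,:,::-1])
    import pickle;pickle.dump(d,open(f"{n}0.pkl","wb"))
    print(d["mtx"],d["dist_coeffs"],d["world_from_camera"])
E
```

```text
pics
{'time_s': 0.0, 'joint_pos': array([ 1.1855076 ,  0.61592656, -0.0126089 ,  1.42492892,  0.00812748,
        1.10340405, -0.04037596]), 'joint_velocities': array([ 2.02084525e-04,  9.14428285e-05, -5.58735008e-04, -1.52623964e-04,
       -1.01972926e-03,  3.86305620e-04, -9.01230612e-04]), 'tau': array([ 2.75277198e-04, -4.69210446e+01,  2.58986335e-01, -1.71034330e+01,
        9.90338012e-03,  9.66917229e-03, -1.69663590e-07]), 'eef_pos': array([ 0.22797262, -0.60790024,  0.23812345]), 'tool_rot': array([[ 9.36288708e-01,  3.51229968e-01, -9.81832630e-04],
       [ 3.51231334e-01, -9.36285571e-01,  2.42496028e-03],
       [-6.75570018e-05, -2.61531331e-03, -9.99996578e-01]]), 'force': array([-0.3528984 ,  0.47169376, -0.45720306]), 'wrist_torque': array([ 0.02032912, -0.02858253,  0.03166022]), 'gripper_force': 0.0, 'gripper_width': 0.08573704512100312}
[[509.58632478   0.         312.98868975]
 [  0.         509.58632478 243.66966721]
 [  0.           0.           1.        ]] [0.00797145 0.         0.         0.         0.        ] [[ 0.01037029 -0.98920454  0.14617399  0.47163255]
 [-0.999944   -0.00995003  0.00360591 -0.04732684]
 [-0.00211255 -0.1462032  -0.98925233  0.98053159]
 [ 0.          0.          0.          1.        ]]
[[607.7200641    0.         323.85409749]
 [  0.         607.7200641  233.61910183]
 [  0.           0.           1.        ]] [-0.18946934  0.          0.          0.          0.        ] [[ 0.73692066  0.5087915  -0.44506085  1.22109195]
 [ 0.67591712 -0.54568332  0.49534408 -0.709346  ]
 [ 0.00916457 -0.66585353 -0.7460262   1.10652079]
 [ 0.          0.          0.          1.        ]]
```

View pics/top0.png

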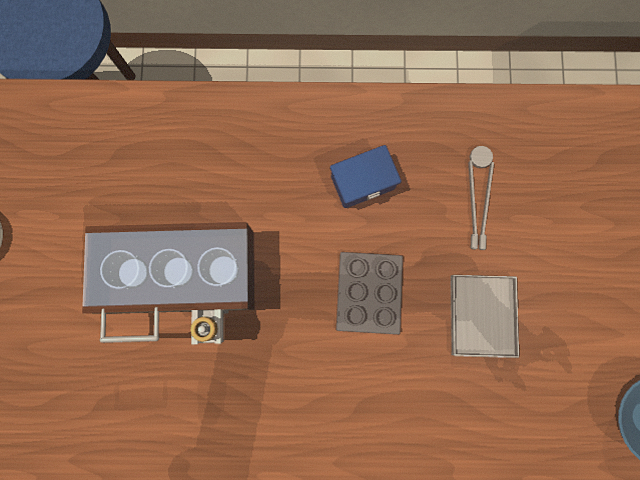

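View pics/scene0.png

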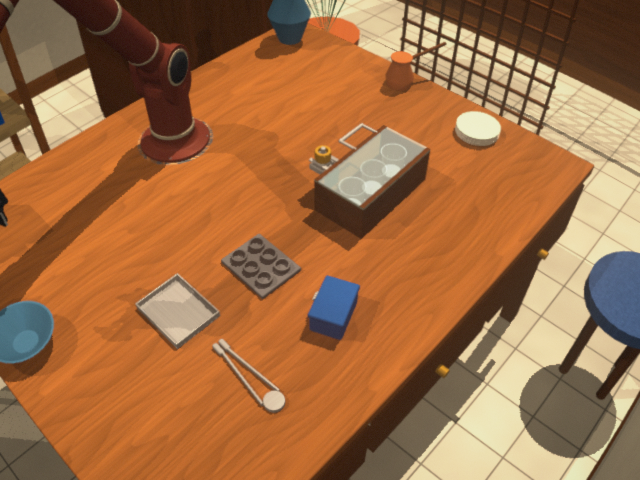

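The top picture shows the case on the left, with the nut near (204,329) and the bar from about (101,340) to (157,340). The mould is in the middle, and the tray lies around (486,316). The scene picture shows the nut near (323,155). I'll crop both in closer.

Run:
```python
import cv2,numpy as np
a=cv2.imread("pics/top0.png");b=cv2.imread("pics/scene0.png")
A=cv2.resize(a[290:350,90:240],None,fx=5,fy=5,interpolation=cv2.INTER_CUBIC)
B=cv2.resize(b[115:175,300:450],None,fx=5,fy=5,interpolation=cv2.INTER_CUBIC)
cv2.imwrite("pics/c1.png",np.vstack([A,B])[:600])
```

```text
(no output)
```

View pics/c1.png

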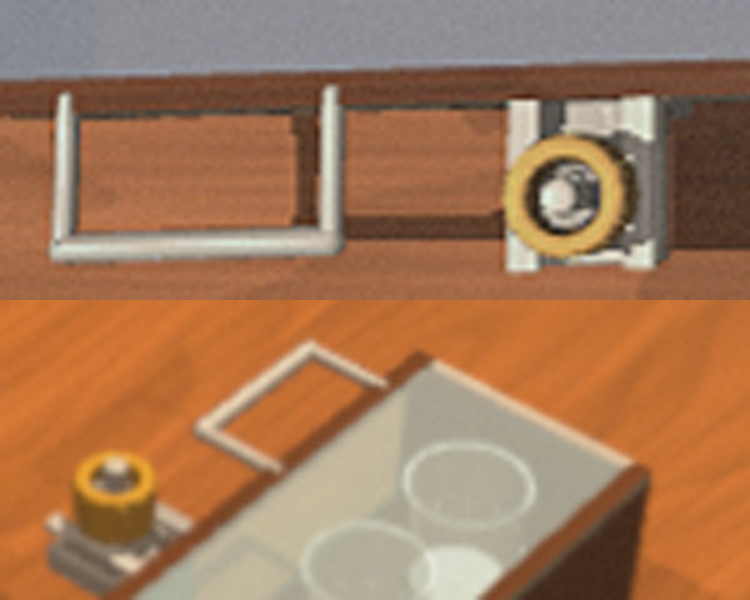

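The crop shows the nut ring centre at top px (202.7,328.9) and the stud top at (201.1,328.7). The bar ends are at (100.3,339.3) and (157.9,338.1). In the scene view, the stud top is at (323.1,148.1) and the bar ends at (339.9,140.9) and (362.5,124.3).

```bash
cat > h.py <<'E'
import cv2,numpy as np,pickle
def ray(d,p):
    u=cv2.undistortPoints(np.array([[p]],float),d["mtx"],d["dist_coeffs"])[0,0]
    T=d["world_from_camera"];return T[:3,3],T[:3,:3]@[u[0],u[1],1]
def onz(d,p,z):
    o,v=ray(d,p);return o+v*(z-o[2])/v[2]
def tri(*dp):
    A=0;b=0
    for d,p in dp:
        o,v=ray(d,p);v=v/np.linalg.norm(v);M=np.eye(3)-np.outer(v,v);A=A+M;b=b+M@o
    return np.linalg.solve(A,b)
E
python3 - <<'E'
from h import *
np.set_printoptions(precision=4,suppress=True)
t=pickle.load(open("top0.pkl","rb"));s=pickle.load(open("scene0.pkl","rb"))
for n,z,p,q in[("nut",.134,(202.7,328.9),(322.9,151.3)),("stud",.142,(201.1,328.7),(323.1,148.1)),("barL",.103,(100.8,338.8),(361.5,125)),("barR",.103,(157,338.1),(340.4,140.5)),
 ("t1",.018,(453,276),(177,346)),("t2",.018,(517,276),(137,309)),("t3",.018,(519,356),(177,276)),("t4",.018,(453,356),(218,312))]:
    print(n,onz(t,p,z),onz(s,q,z),tri((t,p),(s,q)))
E
```

```text
nut [0.4537 0.135  0.134 ] [0.4565 0.134  0.134 ] [0.454  0.136  0.1312]
stud [0.4542 0.1359 0.142 ] [0.455  0.1362 0.142 ] [0.4544 0.1363 0.1415]
barL [0.4349 0.3134 0.103 ] [0.4341 0.3104 0.103 ] [0.4341 0.3124 0.1023]
barR [0.437  0.2184 0.103 ] [0.436  0.2233 0.103 ] [0.4381 0.2186 0.1065]
t1 [ 0.5548 -0.309   0.018 ] [ 0.56   -0.4275  0.018 ] [ 0.5363 -0.3708 -0.0726]
t2 [ 0.556  -0.4295  0.018 ] [ 0.4215 -0.4302  0.018 ] [ 0.5239 -0.4264  0.1139]
t3 [ 0.4082 -0.426   0.018 ] [ 0.4143 -0.3104  0.018 ] [ 0.4424 -0.3627  0.1048]
t4 [ 0.4068 -0.3045  0.018 ] [ 0.5578 -0.3107  0.018 ] [ 0.4398 -0.2981 -0.0982]
```

Emit:
apply_moves([
  {"gripper":8.5,"delta_pos":[3.2,-2.3,0],"delta_rot":[0,0,0]},
  {"gripper":8.5,"delta_pos":[3.2,-2.3,0],"delta_rot":[0,0,0]},
  {"gripper":8.5,"delta_pos":[3.2,-2.3,0],"delta_rot":[0,0,0]},
  {"gripper":8.5,"delta_pos":[3.2,-2.3,0],"delta_rot":[0,0,0]},
  {"gripper":8.5,"delta_pos":[3.2,-2.3,0],"delta_rot":[0,0,0]},
])

```text
time_s: 0.52
eef_pos: [0.3382, -0.4428, 0.2389]
tool_rot: [[0.936, 0.351, -0.001], [0.351, -0.936, 0.001], [-0.0, -0.001, -1.0]]
force: [0.9, 0.6, 0.5]
gripper_width: 0.0848
gripper_force: 0.0
```

Emit:
apply_moves([
  {"gripper":8.5,"delta_pos":[3.2,-2.3,0],"delta_rot":[0,0,0]},
  {"gripper":8.5,"delta_pos":[3.2,-2.3,0],"delta_rot":[0,0,0]},
  {"gripper":8.5,"delta_pos":[3.2,-2.3,0],"delta_rot":[0,0,0]},
  {"gripper":8.5,"delta_pos":[3.2,-2.3,0],"delta_rot":[0,0,0]},
  {"gripper":8.5,"delta_pos":[3.2,-2.3,0],"delta_rot":[0,0,0]},
])

```text
time_s: 0.93
eef_pos: [0.4475, -0.279, 0.2391]
tool_rot: [[0.936, 0.351, -0.001], [0.351, -0.936, 0.0], [-0.0, -0.001, -1.0]]
force: [0.6, -0.2, -1.1]
gripper_width: 0.0855
gripper_force: 0.0
```

Emit:
apply_moves([
  {"gripper":8.5,"delta_pos":[1.2,-3.7,0],"delta_rot":[0,0,0]},
  {"gripper":8.5,"delta_pos":[1.2,-3.7,0],"delta_rot":[0,0,0]},
  {"gripper":8.5,"delta_pos":[1.2,-3.7,0],"delta_rot":[0,0,0]},
  {"gripper":8.5,"delta_pos":[1.2,-3.7,0],"delta_rot":[0,0,0]},
  {"gripper":8.5,"delta_pos":[1.2,-3.7,0],"delta_rot":[0,0,0]},
])

```text
time_s: 1.35
eef_pos: [0.4376, -0.0847, 0.2391]
tool_rot: [[0.936, 0.351, -0.001], [0.351, -0.936, 0.0], [-0.001, -0.0, -1.0]]
force: [0.9, -0.4, -0.2]
gripper_width: 0.085
gripper_force: 0.0
```

```bash
cat > st.py <<'E'
from rig import manip
import numpy as np
np.set_printoptions(precision=4,suppress=True)
s=manip.state();R=s["tool_rot"];p=s["eef_pos"]
print("t",s["time_s"],"q",s["joint_pos"],"p",p,"F",s["force"],"w",s["gripper_width"],"g",s["gripper_force"]);print("yaw x",np.degrees(np.arctan2(R[1,0],R[0,0])),"z",R[:,2])
def go(t):print("to",t,"tool cm",100*R.T@(np.array(t)-p))
E
python3 -c "
from st import *
go([.4545,.136,.238])"
```

```text
t 1.35 q [ 0.2258  0.3049 -0.1091  1.9796  0.0431  0.8599 -1.1186] p [ 0.4376 -0.0847  0.2391] F [ 0.9494 -0.4157 -0.1668] w 0.08502848601492875 g 0.0
yaw x 20.54942432996278 z [-0.0006  0.0002 -1.    ]
to [0.4545, 0.136, 0.238] tool cm [  9.3315 -20.0727   0.1136]
```

Emit:
apply_moves([
  {"gripper":8.5,"delta_pos":[1.5,-3.3,0],"delta_rot":[0,0,0]},
  {"gripper":8.5,"delta_pos":[1.5,-3.3,0],"delta_rot":[0,0,0]},
  {"gripper":8.5,"delta_pos":[1.5,-3.3,0],"delta_rot":[0,0,0]},
  {"gripper":8.5,"delta_pos":[1.5,-3.3,0],"delta_rot":[0,0,0]},
  {"gripper":8.5,"delta_pos":[1.5,-3.3,0],"delta_rot":[0,0,0]},
])

```text
time_s: 1.77
eef_pos: [0.4501, 0.0959, 0.2392]
tool_rot: [[0.936, 0.351, -0.0], [0.351, -0.936, -0.0], [-0.0, 0.0, -1.0]]
force: [1.2, 0.1, -0.1]
gripper_width: 0.0851
gripper_force: 0.0
```

Emit:
apply_moves([
  {"gripper":8.5,"delta_pos":[1.4,-2.9,0],"delta_rot":[0,0,0]},
  {"gripper":8.5,"delta_pos":[0,0,0],"delta_rot":[0,0,7]},
  {"gripper":8.5,"delta_pos":[0,0,0],"delta_rot":[0,0,7]},
  {"gripper":8.5,"delta_pos":[0,0,0],"delta_rot":[0,0,7]},
  {"gripper":8.5,"delta_pos":[0,0,0],"delta_rot":[0,0,7]},
])

```text
time_s: 2.18
eef_pos: [0.4531, 0.1265, 0.2389]
tool_rot: [[0.991, -0.135, -0.001], [-0.135, -0.991, -0.0], [-0.001, 0.0, -1.0]]
force: [0.4, 0.2, -0.3]
gripper_width: 0.0847
gripper_force: 0.0
```

Emit:
apply_moves([
  {"gripper":7,"delta_pos":[0,0,0],"delta_rot":[0,0,7]},
  {"gripper":7,"delta_pos":[0,0,0],"delta_rot":[0,0,7]},
  {"gripper":7,"delta_pos":[0,0,0],"delta_rot":[0,0,7]},
  {"gripper":7,"delta_pos":[0,0,0],"delta_rot":[0,0,0]},
  {"gripper":7,"delta_pos":[0,0,0],"delta_rot":[0,0,0]},
])

```text
time_s: 2.6
eef_pos: [0.4532, 0.1264, 0.2391]
tool_rot: [[0.881, -0.473, -0.001], [-0.473, -0.881, -0.0], [-0.0, 0.001, -1.0]]
force: [0.4, -0.2, 1.0]
gripper_width: 0.0699
gripper_force: 0.0
```

```bash
python3 -c "
from st import *
go([.4545,.136,.125])
import cv2
d=manip.snapshot('wrist')
im=d['frame'][:,:,::-1].copy()
T=d['world_from_camera'];X=np.linalg.inv(T)@np.array([.4545,.136,.142,1])
uv=cv2.projectPoints(X[:3].reshape(1,1,3),np.zeros(3),np.zeros(3),d['mtx'],d['dist_coeffs'])[0].ravel();print(uv)
cv2.drawMarker(im,tuple(int(v) for v in uv),(0,0,255),0,12)
cv2.imwrite('pics/w1.png',im)
import pickle;pickle.dump(d,open('w1.pkl','wb'))"
```

```text
t 2.6 q [-0.3386  0.3398  0.0271  1.9227 -0.0116  0.8799 -2.3695] p [0.4532 0.1264 0.2391] F [ 0.3517 -0.22    0.9961] w 0.06992303978731693 g 0.0
yaw x -28.25089648715559 z [-0.0006 -0.0003 -1.    ]
to [0.4545, 0.136, 0.125] tool cm [-0.3397 -0.9134 11.4115]
[303.8058 241.6278]
```

View pics/w1.png

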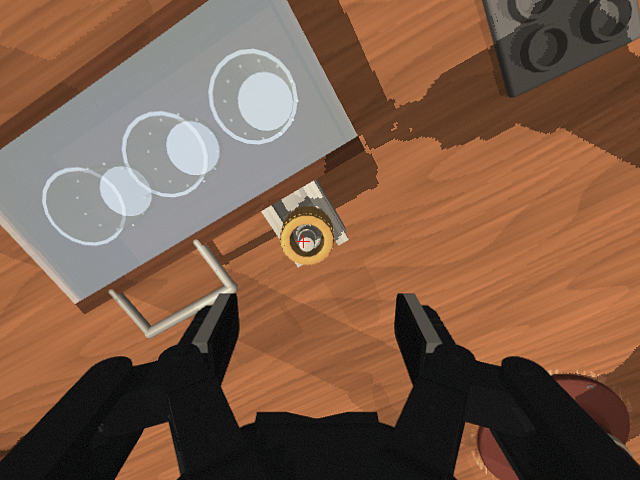

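The wrist view shows the stud top at about (307,242) inside the nut ring, centred near (306,239). My estimate projects to (304,242). The bar corners are at (236,288) and (149,331).

```bash
python3 -c "
from h import *
t=pickle.load(open('top0.pkl','rb'));s=pickle.load(open('scene0.pkl','rb'));w=pickle.load(open('w1.pkl','rb'))
print(onz(w,(307,242),.142),onz(w,(306,239),.134),onz(w,(235,288),.103),onz(w,(149,331),.103))
print(tri((t,(201.1,328.7)),(s,(323.1,148.1)),(w,(307,242))))
from st import *
go([.4545,.1355,.125]);print(manip.finger_overhang)"
```

```text
[0.45316692 0.13411929 0.142     ] [0.45309905 0.135228   0.134     ] [0.43322177 0.21808632 0.103     ] [0.43338732 0.31046317 0.103     ]
[0.45426688 0.13524233 0.142478  ]
t 2.65 q [-0.3382  0.3397  0.0267  1.9226 -0.0116  0.8799 -2.3697] p [0.4533 0.1264 0.2392] F [-0.5786  0.6044 -0.5374] w 0.06993817163144952 g 0.0
yaw x -28.261767147533355 z [-0.0005 -0.0002 -1.    ]
to [0.4545, 0.1355, 0.125] tool cm [-0.321  -0.8653 11.4151]
0.008
```

Emit:
apply_moves([
  {"gripper":7,"delta_pos":[-0.37,-0.8,0],"delta_rot":[0,0,0]},
  {"gripper":7,"delta_pos":[0,0,3],"delta_rot":[0,0,0]},
  {"gripper":7,"delta_pos":[0,0,3],"delta_rot":[0,0,0]},
  {"gripper":7,"delta_pos":[0,0,2],"delta_rot":[0,0,0]},
  {"gripper":7,"delta_pos":[0,0,2],"delta_rot":[0,0,0]},
])

```text
time_s: 3.07
eef_pos: [0.4538, 0.1359, 0.1381]
tool_rot: [[0.88, -0.474, -0.001], [-0.474, -0.88, 0.001], [-0.001, -0.0, -1.0]]
force: [0.5, -0.1, -0.3]
gripper_width: 0.0698
gripper_force: 0.0
```

Emit:
apply_moves([
  {"gripper":7,"delta_pos":[0,0,1],"delta_rot":[0,0,0]},
  {"gripper":7,"delta_pos":[0,0,1],"delta_rot":[0,0,0]},
  {"gripper":6,"delta_pos":[0,0,0],"delta_rot":[0,0,0]},
  {"gripper":5,"delta_pos":[0,0,0],"delta_rot":[0,0,0]},
  {"gripper":4.5,"delta_pos":[0,0,0],"delta_rot":[0,0,0]},
])

```text
time_s: 3.48
eef_pos: [0.4546, 0.1356, 0.1198]
tool_rot: [[0.88, -0.476, 0.001], [-0.476, -0.88, 0.001], [0.001, -0.001, -1.0]]
force: [0.3, 0.4, -0.2]
gripper_width: 0.0449
gripper_force: 0.0
```

Emit:
apply_moves([
  {"gripper":3.8,"delta_pos":[0,0,0],"delta_rot":[0,0,0]},
  {"gripper":3.5,"delta_pos":[0,0,0],"delta_rot":[0,0,0]},
  {"gripper":3.5,"delta_pos":[0,0,0],"delta_rot":[0,0,0]},
  {"gripper":3.5,"delta_pos":[0,0,0],"delta_rot":[0,0,0]},
], squeeze=35)

```text
time_s: 3.82
eef_pos: [0.4547, 0.1355, 0.1202]
tool_rot: [[0.879, -0.476, 0.002], [-0.476, -0.879, 0.001], [0.001, -0.002, -1.0]]
force: [-0.5, -0.3, 6.2]
gripper_width: 0.0393
gripper_force: 35.5
```

```bash
python3 -c "
from st import *
print(s['wrist_torque'])"
```

```text
t 3.8167 q [-0.3471  0.5217  0.0165  2.0557 -0.0159  0.5622 -2.3862] p [0.4547 0.1355 0.1202] F [-0.5299 -0.3106  6.2085] w 0.03929418008589379 g 35.46439737081528
yaw x -28.422857618517227 z [ 0.0019  0.001  -1.    ]
[0.094  0.1503 0.0296]
```

Emit:
apply_moves([
  {"gripper":3.5,"delta_pos":[0,0,-0.05],"delta_rot":[0,0,-5]},
  {"gripper":3.5,"delta_pos":[0,0,-0.02],"delta_rot":[0,0,-7]},
  {"gripper":3.5,"delta_pos":[0,0,-0.02],"delta_rot":[0,0,-7]},
  {"gripper":3.5,"delta_pos":[0,0,-0.02],"delta_rot":[0,0,-7]},
  {"gripper":3.5,"delta_pos":[0,0,-0.02],"delta_rot":[0,0,-7]},
])

```text
time_s: 4.23
eef_pos: [0.4539, 0.135, 0.1205]
tool_rot: [[0.996, 0.085, -0.0], [0.085, -0.996, -0.0], [-0.0, 0.0, -1.0]]
force: [-0.3, 0.3, -1.0]
gripper_width: 0.0389
gripper_force: 35.2
```

Emit:
apply_moves([
  {"gripper":3.5,"delta_pos":[0,0,-0.02],"delta_rot":[0,0,-7]},
  {"gripper":3.5,"delta_pos":[0,0,-0.02],"delta_rot":[0,0,-7]},
  {"gripper":3.5,"delta_pos":[0,0,-0.02],"delta_rot":[0,0,-7]},
  {"gripper":3.5,"delta_pos":[0,0,-0.02],"delta_rot":[0,0,-7]},
  {"gripper":3.5,"delta_pos":[0,0,-0.02],"delta_rot":[0,0,-7]},
])

```text
time_s: 4.65
eef_pos: [0.4539, 0.1348, 0.1215]
tool_rot: [[0.767, 0.641, -0.0], [0.641, -0.767, -0.0], [-0.0, 0.0, -1.0]]
force: [0.2, 0.6, -0.2]
gripper_width: 0.0392
gripper_force: 35.2
```

Emit:
apply_moves([
  {"gripper":3.5,"delta_pos":[0,0,-0.02],"delta_rot":[0,0,-7]},
  {"gripper":3.5,"delta_pos":[0,0,-0.02],"delta_rot":[0,0,-7]},
  {"gripper":3.5,"delta_pos":[0,0,-0.02],"delta_rot":[0,0,-7]},
  {"gripper":3.5,"delta_pos":[0,0,-0.02],"delta_rot":[0,0,-7]},
  {"gripper":3.5,"delta_pos":[0,0,-0.02],"delta_rot":[0,0,-7]},
])

```text
time_s: 5.07
eef_pos: [0.454, 0.1353, 0.1225]
tool_rot: [[0.261, 0.965, 0.0], [0.965, -0.261, 0.001], [0.001, -0.0, -1.0]]
force: [-0.7, 0.9, -0.6]
gripper_width: 0.0394
gripper_force: 35.2
```

Emit:
apply_moves([
  {"gripper":3.5,"delta_pos":[0,0,-0.02],"delta_rot":[0,0,-7]},
  {"gripper":3.5,"delta_pos":[0,0,-0.02],"delta_rot":[0,0,-7]},
  {"gripper":3.5,"delta_pos":[0,0,-0.02],"delta_rot":[0,0,-7]},
  {"gripper":3.5,"delta_pos":[0,0,-0.02],"delta_rot":[0,0,-7]},
  {"gripper":3.5,"delta_pos":[0,0,-0.02],"delta_rot":[0,0,-7]},
])

```text
time_s: 5.48
eef_pos: [0.4536, 0.1358, 0.1235]
tool_rot: [[-0.341, 0.94, -0.001], [0.94, 0.341, 0.001], [0.002, -0.0, -1.0]]
force: [-1.3, 1.8, -1.1]
gripper_width: 0.0391
gripper_force: 35.2
```

Emit:
apply_moves([
  {"gripper":3.5,"delta_pos":[0,0,-0.02],"delta_rot":[0,0,-7]},
  {"gripper":3.5,"delta_pos":[0,0,-0.02],"delta_rot":[0,0,-7]},
  {"gripper":3.5,"delta_pos":[0,0,-0.02],"delta_rot":[0,0,-7]},
  {"gripper":3.5,"delta_pos":[0,0,-0.02],"delta_rot":[0,0,-7]},
  {"gripper":3.5,"delta_pos":[0,0,-0.02],"delta_rot":[0,0,-7]},
])

```text
time_s: 5.9
eef_pos: [0.453, 0.1358, 0.1244]
tool_rot: [[-0.818, 0.575, -0.002], [0.575, 0.818, 0.001], [0.002, 0.0, -1.0]]
force: [-1.7, 2.3, -1.6]
gripper_width: 0.0387
gripper_force: 35.3
```

```bash
python3 -c "
from st import *
print(s['wrist_torque'])"
```

```text
t 5.9 q [ 0.2266  0.6565 -0.8605  2.0364  0.7157  0.7792 -0.1136] p [0.453  0.1358 0.1244] F [-1.7022  2.2694 -1.6345] w 0.03867155176277181 g 35.292255990207195
yaw x 144.92490815890073 z [-0.0017  0.0012 -1.    ]
[0.302  0.4533 0.0041]
```

Emit:
apply_moves([
  {"gripper":3.5,"delta_pos":[0,0,-0.02],"delta_rot":[0,0,-7]},
  {"gripper":3.5,"delta_pos":[0,0,-0.02],"delta_rot":[0,0,-7]},
  {"gripper":3.5,"delta_pos":[0,0,-0.02],"delta_rot":[0,0,-7]},
  {"gripper":3.5,"delta_pos":[0,0,-0.02],"delta_rot":[0,0,-7]},
  {"gripper":3.5,"delta_pos":[0,0,-0.02],"delta_rot":[0,0,-7]},
])

```text
time_s: 6.32
eef_pos: [0.4528, 0.1356, 0.1254]
tool_rot: [[-1.0, 0.001, -0.002], [0.001, 1.0, 0.001], [0.002, 0.001, -1.0]]
force: [-2.5, 0.3, 0.5]
gripper_width: 0.039
gripper_force: 35.4
```

Emit:
apply_moves([
  {"gripper":3.5,"delta_pos":[0,0,-0.02],"delta_rot":[0,0,-7]},
  {"gripper":3.5,"delta_pos":[0,0,-0.02],"delta_rot":[0,0,-7]},
  {"gripper":3.5,"delta_pos":[0,0,-0.02],"delta_rot":[0,0,-7]},
  {"gripper":3.5,"delta_pos":[0,0,-0.02],"delta_rot":[0,0,-7]},
  {"gripper":3.5,"delta_pos":[0,0,-0.02],"delta_rot":[0,0,-7]},
])

```text
time_s: 6.73
eef_pos: [0.4528, 0.1352, 0.1264]
tool_rot: [[-0.82, -0.572, -0.002], [-0.572, 0.82, -0.0], [0.002, 0.001, -1.0]]
force: [-2.2, -0.1, 1.1]
gripper_width: 0.0391
gripper_force: 35.4
```

```bash
python3 -c "
from st import *
print(s['wrist_torque'])"
```

```text
t 6.7333 q [ 0.3741  0.8009 -1.172   2.0312  0.9211  0.9783  0.8922] p [0.4528 0.1352 0.1264] F [-2.2013 -0.0689  1.1434] w 0.039094659130282594 g 35.42302477173507
yaw x -145.08805431850783 z [-0.0025 -0.     -1.    ]
[ 0.1471  0.604  -0.0085]
```

Emit:
apply_moves([
  {"gripper":3.5,"delta_pos":[0,0,-0.02],"delta_rot":[0,0,-7]},
  {"gripper":3.5,"delta_pos":[0,0,-0.02],"delta_rot":[0,0,-7]},
  {"gripper":3.5,"delta_pos":[0,0,-0.02],"delta_rot":[0,0,-7]},
  {"gripper":3.5,"delta_pos":[0,0,-0.02],"delta_rot":[0,0,-7]},
  {"gripper":3.5,"delta_pos":[0,0,-0.02],"delta_rot":[0,0,-7]},
])

```text
time_s: 7.15
eef_pos: [0.4529, 0.1347, 0.1274]
tool_rot: [[-0.344, -0.939, -0.003], [-0.939, 0.344, -0.001], [0.002, 0.002, -1.0]]
force: [-2.7, -0.5, 3.1]
gripper_width: 0.0392
gripper_force: 35.5
```

Emit:
apply_moves([
  {"gripper":3.5,"delta_pos":[0,0,-0.02],"delta_rot":[0,0,-4]},
  {"gripper":3.5,"delta_pos":[0,0,-0.02],"delta_rot":[0,0,-4]},
  {"gripper":3.5,"delta_pos":[0,0,-0.05],"delta_rot":[0,0,0]},
  {"gripper":3.5,"delta_pos":[0,0,-0.1],"delta_rot":[0,0,0]},
  {"gripper":3.5,"delta_pos":[0,0,-0.15],"delta_rot":[0,0,0]},
])

```text
time_s: 7.57
eef_pos: [0.4538, 0.1344, 0.1306]
tool_rot: [[-0.217, -0.976, -0.001], [-0.976, 0.217, -0.001], [0.001, 0.001, -1.0]]
force: [-1.0, -0.6, -0.9]
gripper_width: 0.0393
gripper_force: 35.3
```

```bash
python3 -c "
from st import *
print(s['wrist_torque'])"
```

```text
t 7.5667 q [ 0.4159  0.8676 -1.2909  2.025   0.982   1.0795  1.5691] p [0.4538 0.1344 0.1306] F [-1.0497 -0.5593 -0.9458] w 0.03929060968982474 g 35.28342889621854
yaw x -102.54971994090269 z [-0.0011 -0.0013 -1.    ]
[-0.1506  0.188  -0.014 ]
```

Emit:
apply_moves([
  {"gripper":3.5,"delta_pos":[0,0,-0.4],"delta_rot":[0,0,0]},
  {"gripper":3.5,"delta_pos":[0,0,-0.6],"delta_rot":[0,0,0]},
  {"gripper":3.5,"delta_pos":[0,0,-1],"delta_rot":[0,0,0]},
  {"gripper":3.5,"delta_pos":[0,0,-2],"delta_rot":[0,0,0]},
  {"gripper":3.5,"delta_pos":[0,0,-2],"delta_rot":[0,0,0]},
])

```text
time_s: 7.98
eef_pos: [0.4541, 0.1354, 0.192]
tool_rot: [[-0.215, -0.977, -0.0], [-0.977, 0.215, 0.001], [-0.001, 0.0, -1.0]]
force: [0.6, 0.1, -0.5]
gripper_width: 0.0392
gripper_force: 35.4
```

Emit:
apply_moves([
  {"gripper":3.5,"delta_pos":[0,0,-1.5],"delta_rot":[0,0,0]},
  {"gripper":3.5,"delta_pos":[0,0,-1.5],"delta_rot":[0,0,0]},
  {"gripper":3.5,"delta_pos":[0,0,0],"delta_rot":[0,0,0]},
])

```text
time_s: 8.23
eef_pos: [0.4556, 0.137, 0.2247]
tool_rot: [[-0.216, -0.976, 0.007], [-0.976, 0.216, 0.003], [-0.004, -0.006, -1.0]]
force: [1.2, 1.1, -0.5]
gripper_width: 0.0386
gripper_force: 35.4
```

```bash
python3 -c "
from st import *
import cv2
go([.47,-.15,.22]);go([.4815,-.367,.22])
A=manip.snapshot('wrist')['frame'];B=manip.snapshot('scene')['frame'][90:290,250:470]
cv2.imwrite('pics/n2.png',np.hstack([cv2.resize(A,(400,300)),cv2.resize(B,(330,300))])[:,:,::-1])"
```

```text
t 8.2333 q [ 0.4644  0.6874 -1.3184  1.9147  0.745   1.1429  1.7799] p [0.4556 0.137  0.2247] F [ 1.2184  1.1131 -0.5057] w 0.038581841057279256 g 35.39465599693358
yaw x -102.46154438700657 z [ 0.0073  0.0029 -1.    ]
to [0.47, -0.15, 0.22] tool cm [27.7189 -7.596   0.396 ]
to [0.4815, -0.367, 0.22] tool cm [ 48.6593 -13.4019   0.3412]
```

View pics/n2.png

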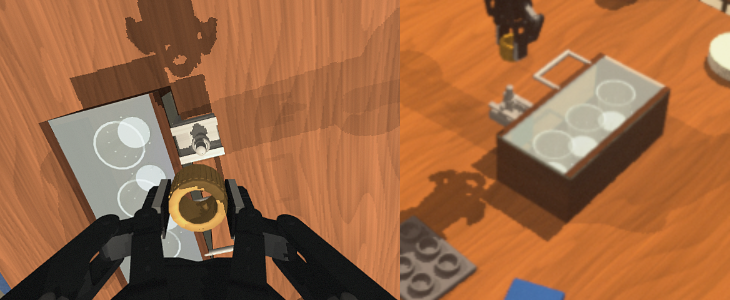

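The nut is off and held between the pads, and the stud is bare. I'll unwind the wrist before travelling.

Emit:
apply_moves([
  {"gripper":3.5,"delta_pos":[0,0,0],"delta_rot":[0,0,7]},
  {"gripper":3.5,"delta_pos":[0,0,0],"delta_rot":[0,0,7]},
  {"gripper":3.5,"delta_pos":[0,0,0],"delta_rot":[0,0,7]},
  {"gripper":3.5,"delta_pos":[0,0,0],"delta_rot":[0,0,7]},
  {"gripper":3.5,"delta_pos":[0,0,0],"delta_rot":[0,0,7]},
])

```text
time_s: 8.75
eef_pos: [0.4535, 0.1347, 0.2198]
tool_rot: [[-0.741, -0.672, -0.002], [-0.672, 0.741, -0.0], [0.002, 0.001, -1.0]]
force: [0.5, -0.4, -1.8]
gripper_width: 0.0391
gripper_force: 35.4
```

Emit:
apply_moves([
  {"gripper":3.5,"delta_pos":[0,0,0],"delta_rot":[0,0,7]},
  {"gripper":3.5,"delta_pos":[0,0,0],"delta_rot":[0,0,7]},
  {"gripper":3.5,"delta_pos":[0,0,0],"delta_rot":[0,0,7]},
  {"gripper":3.5,"delta_pos":[0,0,0],"delta_rot":[0,0,7]},
  {"gripper":3.5,"delta_pos":[0,0,0],"delta_rot":[0,0,7]},
])

```text
time_s: 9.17
eef_pos: [0.4534, 0.1347, 0.2198]
tool_rot: [[-0.992, -0.126, -0.002], [-0.126, 0.992, -0.001], [0.002, -0.0, -1.0]]
force: [-0.1, 0.4, -1.4]
gripper_width: 0.0392
gripper_force: 35.4
```

```bash
python3 -c "
from st import *
go([.47,-.15,.22]);go([.4815,-.367,.22])"
```

```text
t 9.1667 q [ 0.3228  0.527  -0.9769  1.9239  0.5268  0.9747  0.7953] p [0.4534 0.1347 0.2198] F [-0.0705  0.3559 -1.37  ] w 0.03918980992626661 g 35.39004743099213
yaw x -172.7831221655343 z [-0.0023 -0.0005 -1.    ]
to [0.47, -0.15, 0.22] tool cm [  1.9343 -28.4512  -0.0101]
to [0.4815, -0.367, 0.22] tool cm [  3.5194 -50.1238  -0.0015]
```

Emit:
apply_moves([
  {"gripper":3.5,"delta_pos":[0.24,-3.3,0],"delta_rot":[0,0,0]},
  {"gripper":3.5,"delta_pos":[0.24,-3.3,0],"delta_rot":[0,0,0]},
  {"gripper":3.5,"delta_pos":[0.24,-3.3,0],"delta_rot":[0,0,0]},
  {"gripper":3.5,"delta_pos":[0.24,-3.3,0],"delta_rot":[0,0,0]},
  {"gripper":3.5,"delta_pos":[0.24,-3.3,0],"delta_rot":[0,0,0]},
])

```text
time_s: 9.58
eef_pos: [0.4631, -0.0317, 0.2199]
tool_rot: [[-0.991, -0.132, -0.002], [-0.132, 0.991, 0.0], [0.002, 0.0, -1.0]]
force: [0.5, -0.4, -0.5]
gripper_width: 0.0391
gripper_force: 35.4
```

Emit:
apply_moves([
  {"gripper":3.5,"delta_pos":[0.24,-3.3,0],"delta_rot":[0,0,0]},
  {"gripper":3.5,"delta_pos":[0.24,-3.3,0],"delta_rot":[0,0,0]},
  {"gripper":3.5,"delta_pos":[0.24,-3.3,0],"delta_rot":[0,0,0]},
  {"gripper":3.5,"delta_pos":[0.24,-3.3,0],"delta_rot":[0,0,0]},
  {"gripper":3.5,"delta_pos":[0.24,-3.3,0],"delta_rot":[0,0,0]},
])

```text
time_s: 10.0
eef_pos: [0.4728, -0.1969, 0.2196]
tool_rot: [[-0.991, -0.131, -0.002], [-0.131, 0.991, 0.001], [0.002, 0.001, -1.0]]
force: [0.1, 0.9, -0.6]
gripper_width: 0.039
gripper_force: 35.4
```

Emit:
apply_moves([
  {"gripper":3.5,"delta_pos":[0.24,-3.3,0],"delta_rot":[0,0,0]},
  {"gripper":3.5,"delta_pos":[0.24,-3.3,0],"delta_rot":[0,0,0]},
  {"gripper":3.5,"delta_pos":[0.24,-3.3,0],"delta_rot":[0,0,0]},
  {"gripper":3.5,"delta_pos":[0.24,-3.3,0],"delta_rot":[0,0,0]},
  {"gripper":3.5,"delta_pos":[0.24,-3.3,0],"delta_rot":[0,0,0]},
])

```text
time_s: 10.42
eef_pos: [0.4826, -0.3619, 0.2192]
tool_rot: [[-0.991, -0.131, -0.002], [-0.131, 0.991, 0.001], [0.002, 0.002, -1.0]]
force: [1.4, 0.4, -0.5]
gripper_width: 0.0389
gripper_force: 35.4
```

```bash
python3 -c "
from st import *
go([.4815,-.367,.025])"
```

```text
t 10.4167 q [ 1.1409  0.7323 -0.9647  1.5736  0.6356  1.1803  1.7472] p [ 0.4826 -0.3619  0.2192] F [ 1.3631  0.4102 -0.4637] w 0.03891127003003375 g 35.44339321553707
yaw x -172.4547174455716 z [-0.0024  0.0014 -1.    ]
to [0.4815, -0.367, 0.025] tool cm [ 0.1298 -0.5206 19.4165]
```

Emit:
apply_moves([
  {"gripper":3.5,"delta_pos":[0.13,-0.5,3.5],"delta_rot":[0,0,0]},
  {"gripper":3.5,"delta_pos":[0,0,4],"delta_rot":[0,0,0]},
  {"gripper":3.5,"delta_pos":[0,0,4],"delta_rot":[0,0,0]},
  {"gripper":3.5,"delta_pos":[0,0,4],"delta_rot":[0,0,0]},
  {"gripper":3.5,"delta_pos":[0,0,2],"delta_rot":[0,0,0]},
])

```text
time_s: 10.83
eef_pos: [0.4789, -0.3641, 0.0392]
tool_rot: [[-0.991, -0.132, -0.009], [-0.132, 0.991, 0.005], [0.008, 0.006, -1.0]]
force: [0.1, 0.7, -1.4]
gripper_width: 0.0391
gripper_force: 35.5
```

Emit:
apply_moves([
  {"gripper":3.5,"delta_pos":[0,0,1],"delta_rot":[0,0,0]},
  {"gripper":3.5,"delta_pos":[0,0,0.5],"delta_rot":[0,0,0]},
  {"gripper":3.5,"delta_pos":[0,0,0.3],"delta_rot":[0,0,0]},
  {"gripper":3.5,"delta_pos":[0,0,0.1],"delta_rot":[0,0,0]},
  {"gripper":3.5,"delta_pos":[0,0,0.1],"delta_rot":[0,0,0]},
])

```text
time_s: 11.25
eef_pos: [0.484, -0.3658, 0.0275]
tool_rot: [[-0.991, -0.131, 0.003], [-0.131, 0.991, -0.001], [-0.002, -0.002, -1.0]]
force: [-0.2, -0.7, 0.1]
gripper_width: 0.039
gripper_force: 35.5
```

Emit:
apply_moves([
  {"gripper":3.5,"delta_pos":[0,0,0.3],"delta_rot":[0,0,0]},
  {"gripper":3.5,"delta_pos":[0,0,0.3],"delta_rot":[0,0,0]},
  {"gripper":3.5,"delta_pos":[0,0,0.1],"delta_rot":[0,0,0]},
  {"gripper":3.5,"delta_pos":[0,0,0.1],"delta_rot":[0,0,0]},
])

```text
time_s: 11.58
eef_pos: [0.4829, -0.3655, 0.0182]
tool_rot: [[-0.991, -0.131, 0.0], [-0.131, 0.991, -0.0], [-0.0, -0.0, -1.0]]
force: [-1.1, -0.6, 0.3]
gripper_width: 0.0392
gripper_force: 35.5
```

Emit:
apply_moves([
  {"gripper":3.5,"delta_pos":[0,0,0.1],"delta_rot":[0,0,0]},
  {"gripper":3.5,"delta_pos":[0,0,0.05],"delta_rot":[0,0,0]},
])

```text
time_s: 11.75
eef_pos: [0.4829, -0.3655, 0.0174]
tool_rot: [[-0.991, -0.131, -0.0], [-0.131, 0.991, -0.001], [0.0, -0.001, -1.0]]
force: [-2.3, 0.6, 6.8]
gripper_width: 0.039
gripper_force: 36.1
```

Contact reads 6.8 N, so I'll release and rise.

Emit:
apply_moves([
  {"gripper":4.1,"delta_pos":[0,0,0],"delta_rot":[0,0,0]},
  {"gripper":4.6,"delta_pos":[0,0,0],"delta_rot":[0,0,0]},
  {"gripper":5.5,"delta_pos":[0,0,0],"delta_rot":[0,0,0]},
  {"gripper":6,"delta_pos":[0,0,0],"delta_rot":[0,0,0]},
  {"gripper":6,"delta_pos":[0,0,0],"delta_rot":[0,0,0]},
])

```text
time_s: 12.17
eef_pos: [0.4829, -0.3654, 0.0164]
tool_rot: [[-0.991, -0.132, 0.0], [-0.132, 0.991, 0.0], [-0.0, 0.0, -1.0]]
force: [-0.3, 0.9, -0.6]
gripper_width: 0.0597
gripper_force: 0.0
```

Emit:
apply_moves([
  {"gripper":6,"delta_pos":[0,0,-1],"delta_rot":[0,0,0]},
  {"gripper":6,"delta_pos":[0,0,-2],"delta_rot":[0,0,0]},
  {"gripper":6,"delta_pos":[0,0,-3],"delta_rot":[0,0,0]},
  {"gripper":6,"delta_pos":[0,0,-4],"delta_rot":[0,0,0]},
  {"gripper":6,"delta_pos":[0,0,-4],"delta_rot":[0,0,0]},
])

```text
time_s: 12.58
eef_pos: [0.4823, -0.3649, 0.158]
tool_rot: [[-0.991, -0.132, -0.001], [-0.132, 0.991, 0.001], [0.001, 0.002, -1.0]]
force: [0.6, 0.3, -0.9]
gripper_width: 0.0601
gripper_force: 0.0
```

Emit:
apply_moves([
  {"gripper":6,"delta_pos":[0,0,-4],"delta_rot":[0,0,0]},
  {"gripper":6,"delta_pos":[0,0,-4],"delta_rot":[0,0,0]},
])

```text
time_s: 12.75
eef_pos: [0.4827, -0.3649, 0.2393]
tool_rot: [[-0.991, -0.133, 0.001], [-0.133, 0.991, 0.0], [-0.001, 0.0, -1.0]]
force: [0.2, -1.3, -0.3]
gripper_width: 0.0597
gripper_force: 0.0
```

```bash
python3 -c "
from st import *
import cv2
go([.4835,-.367,.22]);go([.46,0,.22]);go([.4345,.2655,.22])
A=manip.snapshot('wrist')['frame']
cv2.imwrite('pics/n3.png',cv2.resize(A,(400,300))[:,:,::-1])"
```

```text
t 12.75 q [ 1.1486  0.7141 -0.9757  1.5442  0.6165  1.216   1.7709] p [ 0.4827 -0.3649  0.2393] F [ 0.1834 -1.312  -0.2654] w 0.05967286927878965 g 0.0
yaw x -172.38312543015059 z [ 0.0006  0.0001 -1.    ]
to [0.4835, -0.367, 0.22] tool cm [-0.0538 -0.2222  1.9288]
to [0.46, 0, 0.22] tool cm [-2.5891 36.4655  1.9319]
to [0.4345, 0.2655, 0.22] tool cm [-3.5808 63.1192  1.9337]
```

View pics/n3.png

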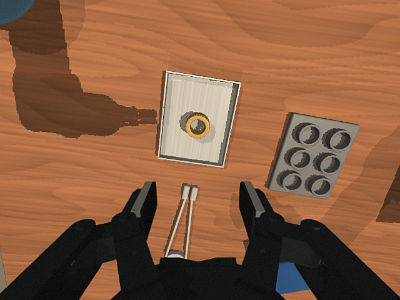

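The nut stands upright in the middle of the tray, at (198,125) in this picture. I'll turn the wrist for the bar.

Emit:
apply_moves([
  {"gripper":4,"delta_pos":[0,0,0],"delta_rot":[0,0,7]},
  {"gripper":4,"delta_pos":[0,0,0],"delta_rot":[0,0,7]},
  {"gripper":4,"delta_pos":[0,0,0],"delta_rot":[0,0,7]},
  {"gripper":4,"delta_pos":[0,0,0],"delta_rot":[0,0,7]},
  {"gripper":4,"delta_pos":[0,0,0],"delta_rot":[0,0,7]},
])

```text
time_s: 13.22
eef_pos: [0.4828, -0.365, 0.237]
tool_rot: [[-0.885, 0.466, 0.0], [0.466, 0.885, 0.0], [-0.0, 0.0, -1.0]]
force: [0.1, -0.1, -1.1]
gripper_width: 0.0402
gripper_force: 0.0
```

Emit:
apply_moves([
  {"gripper":3,"delta_pos":[0,0,0],"delta_rot":[0,0,7]},
  {"gripper":3,"delta_pos":[0,0,0],"delta_rot":[0,0,7]},
  {"gripper":3,"delta_pos":[0,0,0],"delta_rot":[0,0,7]},
  {"gripper":3,"delta_pos":[0,0,0],"delta_rot":[0,0,7]},
  {"gripper":3,"delta_pos":[0,0,0],"delta_rot":[0,0,7]},
])

```text
time_s: 13.63
eef_pos: [0.4829, -0.3649, 0.237]
tool_rot: [[-0.458, 0.889, 0.0], [0.889, 0.458, 0.0], [0.0, 0.001, -1.0]]
force: [-0.7, 0.3, 0.1]
gripper_width: 0.03
gripper_force: 0.0
```

Emit:
apply_moves([
  {"gripper":2.8,"delta_pos":[0,0,0],"delta_rot":[0,0,7]},
  {"gripper":2.8,"delta_pos":[0,0,0],"delta_rot":[0,0,7]},
  {"gripper":2.8,"delta_pos":[0,0,0],"delta_rot":[0,0,7]},
  {"gripper":2.8,"delta_pos":[0,0,0],"delta_rot":[0,0,6]},
  {"gripper":2.8,"delta_pos":[0,0,0],"delta_rot":[0,0,0]},
])

```text
time_s: 14.05
eef_pos: [0.4831, -0.3647, 0.2371]
tool_rot: [[-0.009, 1.0, 0.0], [1.0, 0.009, -0.0], [-0.0, 0.0, -1.0]]
force: [-0.5, -0.2, -0.3]
gripper_width: 0.0282
gripper_force: 0.0
```

```bash
python3 -c "
from st import *
go([.47,0,.22]);go([.4345,.2655,.22])"
```

```text
t 14.05 q [ 0.9267  0.5929 -0.5288  1.5536  0.3248  1.0832  0.3283] p [ 0.4831 -0.3647  0.2371] F [-0.4772 -0.2156 -0.2851] w 0.02817036574271289 g 0.0
yaw x 90.52208792894129 z [ 0.0005 -0.0003 -1.    ]
to [0.47, 0, 0.22] tool cm [36.4837 -0.9781  1.7025]
to [0.4345, 0.2655, 0.22] tool cm [63.0649 -4.286   1.6938]
```

Now travel: 63 cm along tool x and −4.3 cm along tool y, in 18 rows.

Emit:
apply_moves([
  {"gripper":2.8,"delta_pos":[3.5,0,0],"delta_rot":[0,0,0]},
  {"gripper":2.8,"delta_pos":[3.5,0,0],"delta_rot":[0,0,0]},
  {"gripper":2.8,"delta_pos":[3.5,0,0],"delta_rot":[0,0,0]},
  {"gripper":2.8,"delta_pos":[3.5,0,0],"delta_rot":[0,0,0]},
  {"gripper":2.8,"delta_pos":[3.5,0,0],"delta_rot":[0,0,0]},
])

```text
time_s: 14.47
eef_pos: [0.4809, -0.1885, 0.2369]
tool_rot: [[-0.013, 1.0, 0.001], [1.0, 0.013, 0.0], [0.0, 0.001, -1.0]]
force: [0.7, 0.3, 0.8]
gripper_width: 0.0278
gripper_force: 0.0
```

Emit:
apply_moves([
  {"gripper":2.8,"delta_pos":[3.5,0,0],"delta_rot":[0,0,0]},
  {"gripper":2.8,"delta_pos":[3.5,0,0],"delta_rot":[0,0,0]},
  {"gripper":2.8,"delta_pos":[3.5,0,0],"delta_rot":[0,0,0]},
  {"gripper":2.8,"delta_pos":[3.5,0,0],"delta_rot":[0,0,0]},
  {"gripper":2.8,"delta_pos":[3.5,0,0],"delta_rot":[0,0,0]},
])

```text
time_s: 14.88
eef_pos: [0.4791, -0.0135, 0.237]
tool_rot: [[-0.013, 1.0, 0.001], [1.0, 0.013, 0.0], [0.0, 0.001, -1.0]]
force: [1.7, 0.6, -1.5]
gripper_width: 0.0278
gripper_force: 0.0
```

Emit:
apply_moves([
  {"gripper":2.8,"delta_pos":[3.5,-0.5,0],"delta_rot":[0,0,0]},
  {"gripper":2.8,"delta_pos":[3.5,-0.5,0],"delta_rot":[0,0,0]},
  {"gripper":2.8,"delta_pos":[3.5,-0.5,0],"delta_rot":[0,0,0]},
  {"gripper":2.8,"delta_pos":[3.5,-0.5,0],"delta_rot":[0,0,0]},
  {"gripper":2.8,"delta_pos":[3.5,-0.5,0],"delta_rot":[0,0,0]},
])

```text
time_s: 15.3
eef_pos: [0.4521, 0.1611, 0.237]
tool_rot: [[-0.014, 1.0, 0.001], [1.0, 0.014, 0.0], [0.0, 0.001, -1.0]]
force: [1.5, -0.7, 0.5]
gripper_width: 0.0278
gripper_force: 0.0
```

Emit:
apply_moves([
  {"gripper":2.8,"delta_pos":[3.5,-0.6,0],"delta_rot":[0,0,0]},
  {"gripper":2.8,"delta_pos":[3.5,-0.6,0],"delta_rot":[0,0,0]},
  {"gripper":2.8,"delta_pos":[3.0,-0.6,0],"delta_rot":[0,0,0]},
  {"gripper":2.8,"delta_pos":[0,0,0],"delta_rot":[0,0,0]},
])

```text
time_s: 15.63
eef_pos: [0.4304, 0.2677, 0.2378]
tool_rot: [[-0.025, 1.0, 0.0], [1.0, 0.025, 0.008], [0.008, 0.0, -1.0]]
force: [-0.7, 0.9, 0.3]
gripper_width: 0.0281
gripper_force: 0.0
```

```bash
python3 -c "
from st import *
import cv2
go([.4345,.2655,.12])
d=manip.snapshot('wrist');cv2.imwrite('pics/w4.png',d['frame'][:,:,::-1])
import pickle;pickle.dump(d,open('w4.pkl','wb'))"
```

```text
t 15.6333 q [-0.1663  0.4538 -0.6235  1.8239  0.3109  0.9584 -0.8962] p [0.4304 0.2677 0.2378] F [-0.6947  0.8966  0.2588] w 0.028072475785709095 g 0.0
yaw x 91.4407547797958 z [ 0.0001  0.0079 -1.    ]
to [0.4345, 0.2655, 0.12] tool cm [-0.3187  0.3978 11.7772]
```

View pics/w4.png

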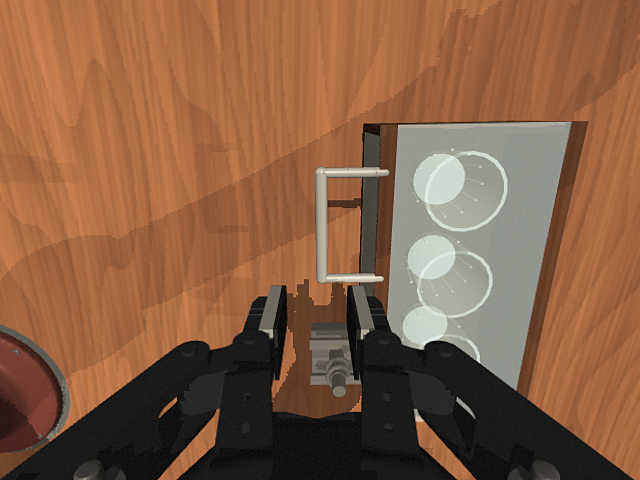

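The bar in the wrist picture runs from (320,172) to (322,279), centred between the fingers left to right.

```bash
python3 -c "
from h import *
w=pickle.load(open('w4.pkl','rb'))
a=onz(w,(320,172),.103);b=onz(w,(322,279),.103);m=(a+b)/2;print(a,b,m,np.degrees(np.arctan2(a[1]-b[1],a[0]-b[0])))
from st import *
go([m[0],m[1],.12])"
```

```text
[0.43180652 0.31021952 0.103     ] [0.43618099 0.21836642 0.103     ] [0.43399376 0.26429297 0.103     ] 92.72662940444059
t 15.6833 q [-0.1629  0.4532 -0.6197  1.8255  0.3125  0.9597 -0.8946] p [0.4317 0.2637 0.2372] F [ 0.0725 -0.9379  0.0083] w 0.02769203283392514 g 0.0
yaw x 91.21525137243437 z [ 0.      0.0034 -1.    ]
to [np.float64(0.4339937585903865), np.float64(0.26429297147036634), 0.12] tool cm [ 0.0154  0.2282 11.725 ]
```

Emit:
apply_moves([
  {"gripper":2.8,"delta_pos":[0,0.27,2],"delta_rot":[0,0,0]},
  {"gripper":2.8,"delta_pos":[0,0,2],"delta_rot":[0,0,0]},
  {"gripper":2.8,"delta_pos":[0,0,2],"delta_rot":[0,0,0]},
  {"gripper":2.8,"delta_pos":[0,0,2],"delta_rot":[0,0,0]},
  {"gripper":2.8,"delta_pos":[0,0,1.5],"delta_rot":[0,0,0]},
])

```text
time_s: 16.1
eef_pos: [0.4365, 0.2573, 0.1402]
tool_rot: [[-0.01, 1.0, -0.001], [1.0, 0.01, -0.002], [-0.002, -0.001, -1.0]]
force: [0.9, -0.1, -0.6]
gripper_width: 0.0278
gripper_force: 0.0
```

Emit:
apply_moves([
  {"gripper":2.8,"delta_pos":[0,0,0],"delta_rot":[0,0,0]},
])

```text
time_s: 16.18
eef_pos: [0.4352, 0.2564, 0.139]
tool_rot: [[-0.01, 1.0, -0.005], [1.0, 0.01, -0.004], [-0.004, -0.005, -1.0]]
force: [-0.4, -0.3, -0.0]
gripper_width: 0.0283
gripper_force: 0.0
```

Emit:
apply_moves([
  {"gripper":2.8,"delta_pos":[0.8,0,0],"delta_rot":[0,0,0]},
  {"gripper":2.8,"delta_pos":[0,-0.05,1.5],"delta_rot":[0,0,-0.7]},
  {"gripper":2.8,"delta_pos":[0,0,1.5],"delta_rot":[0,0,0]},
  {"gripper":2.8,"delta_pos":[0,0,1],"delta_rot":[0,0,0]},
  {"gripper":2.8,"delta_pos":[0,0,0.5],"delta_rot":[0,0,0]},
])

```text
time_s: 16.6
eef_pos: [0.4361, 0.2673, 0.0965]
tool_rot: [[-0.022, 1.0, 0.0], [1.0, 0.022, 0.0], [0.0, 0.0, -1.0]]
force: [-1.1, -0.5, -0.2]
gripper_width: 0.028
gripper_force: 0.0
```

Emit:
apply_moves([
  {"gripper":2.8,"delta_pos":[0,0,0],"delta_rot":[0,0,0]},
])

```text
time_s: 16.68
eef_pos: [0.4359, 0.2671, 0.0964]
tool_rot: [[-0.022, 1.0, -0.0], [1.0, 0.022, -0.0], [-0.0, -0.0, -1.0]]
force: [0.3, 0.7, 0.1]
gripper_width: 0.0282
gripper_force: 0.0
```

```bash
python3 -c "
from st import *
go([.4345,.265,.094])"
```

```text
t 16.6833 q [-0.2717  0.6484 -0.4876  1.9646  0.4889  0.6464 -1.0512] p [0.4359 0.2671 0.0964] F [0.3369 0.6749 0.0646] w 0.02822329020541966 g 0.0
yaw x 91.27202170736939 z [-0.0004 -0.0003 -1.    ]
to [0.4345, 0.265, 0.094] tool cm [-0.2107 -0.1453  0.2359]
```

Emit:
apply_moves([
  {"gripper":2,"delta_pos":[0,-0.1,0.2],"delta_rot":[0,0,0]},
  {"gripper":1.4,"delta_pos":[0,0,0],"delta_rot":[0,0,0]},
  {"gripper":0.8,"delta_pos":[0,0,0],"delta_rot":[0,0,0]},
  {"gripper":0.6,"delta_pos":[0,0,0],"delta_rot":[0,0,0]},
  {"gripper":0.6,"delta_pos":[0,0,0],"delta_rot":[0,0,0]},
], squeeze=40)

```text
time_s: 17.1
eef_pos: [0.4345, 0.2674, 0.0952]
tool_rot: [[-0.023, 1.0, 0.0], [1.0, 0.023, 0.0], [0.0, 0.0, -1.0]]
force: [-2.9, 0.1, 4.9]
gripper_width: 0.0085
gripper_force: 39.0
```

```bash
python3 -c "
from st import *
R0=.195
pr=None
c=np.array([p[0]+R0,p[2]])
for k in range(0,73,4):
    a=np.radians(k);q=np.array([c[0]-R0*np.cos(a),c[1]+R0*np.sin(a)])
    if pr is not None: print(k,'dy %.2f dz %.2f cm'%tuple((q-pr)*[100,-100]))
    pr=q"
```

```text
t 17.1 q [-0.2744  0.6487 -0.4862  1.969   0.4914  0.641  -1.0551] p [0.4345 0.2674 0.0952] F [-2.857   0.0565  4.8965] w 0.008454309365267433 g 39.03974890708923
yaw x 91.31476810994974 z [ 0.      0.0002 -1.    ]
4 dy 0.05 dz -1.36 cm
8 dy 0.14 dz -1.35 cm
12 dy 0.24 dz -1.34 cm
16 dy 0.33 dz -1.32 cm
20 dy 0.42 dz -1.29 cm
24 dy 0.51 dz -1.26 cm
28 dy 0.60 dz -1.22 cm
32 dy 0.68 dz -1.18 cm
36 dy 0.76 dz -1.13 cm
40 dy 0.84 dz -1.07 cm
44 dy 0.91 dz -1.01 cm
48 dy 0.98 dz -0.95 cm
52 dy 1.04 dz -0.87 cm
56 dy 1.10 dz -0.80 cm
60 dy 1.15 dz -0.72 cm
64 dy 1.20 dz -0.64 cm
68 dy 1.24 dz -0.55 cm
72 dy 1.28 dz -0.47 cm
```

Emit:
apply_moves([
  {"gripper":0.6,"delta_pos":[0,0.05,-1.36],"delta_rot":[0,0,0]},
  {"gripper":0.6,"delta_pos":[0,0.14,-1.35],"delta_rot":[0,0,0]},
  {"gripper":0.6,"delta_pos":[0,0.24,-1.34],"delta_rot":[0,0,0]},
  {"gripper":0.6,"delta_pos":[0,0.33,-1.32],"delta_rot":[0,0,0]},
  {"gripper":0.6,"delta_pos":[0,0.42,-1.29],"delta_rot":[0,0,0]},
])

```text
time_s: 17.52
eef_pos: [0.4463, 0.2679, 0.1611]
tool_rot: [[-0.023, 1.0, -0.001], [1.0, 0.023, 0.001], [0.001, -0.001, -1.0]]
force: [1.0, 1.5, -5.9]
gripper_width: 0.0082
gripper_force: 38.8
```

```bash
python3 -c "
from st import *
go([.4345+.195*(1-np.cos(np.radians(20))),.268,.0952+.195*np.sin(np.radians(20))])"
```

```text
t 17.5167 q [-0.211   0.5691 -0.5601  1.8805  0.4055  0.8067 -0.9627] p [0.4463 0.2679 0.1611] F [ 1.0412  1.5129 -5.9413] w 0.008240655175034995 g 38.78757119178772
yaw x 91.31893827582981 z [-0.001   0.0012 -1.    ]
to [np.float64(0.44625993894674787), 0.268, np.float64(0.1618939279485054)] tool cm [ 0.0137 -0.0071 -0.0821]
```

Tracking the arc well; continue.

Emit:
apply_moves([
  {"gripper":0.6,"delta_pos":[0,0.51,-1.26],"delta_rot":[0,0,0]},
  {"gripper":0.6,"delta_pos":[0,0.6,-1.22],"delta_rot":[0,0,0]},
  {"gripper":0.6,"delta_pos":[0,0.68,-1.18],"delta_rot":[0,0,0]},
  {"gripper":0.6,"delta_pos":[0,0.76,-1.13],"delta_rot":[0,0,0]},
  {"gripper":0.6,"delta_pos":[0,0.84,-1.07],"delta_rot":[0,0,0]},
])

```text
time_s: 17.93
eef_pos: [0.4789, 0.2691, 0.2193]
tool_rot: [[-0.024, 1.0, -0.004], [1.0, 0.024, 0.001], [0.001, -0.004, -1.0]]
force: [-1.6, 3.4, -5.4]
gripper_width: 0.0081
gripper_force: 38.8
```

Emit:
apply_moves([
  {"gripper":0.6,"delta_pos":[0,0.91,-1.01],"delta_rot":[0,0,0]},
  {"gripper":0.6,"delta_pos":[0,0.98,-0.95],"delta_rot":[0,0,0]},
  {"gripper":0.6,"delta_pos":[0,1.04,-0.87],"delta_rot":[0,0,0]},
  {"gripper":0.6,"delta_pos":[0,1.1,-0.8],"delta_rot":[0,0,0]},
  {"gripper":0.6,"delta_pos":[0,1.15,-0.72],"delta_rot":[0,0,0]},
])

```text
time_s: 18.35
eef_pos: [0.5282, 0.271, 0.2634]
tool_rot: [[-0.025, 1.0, -0.009], [1.0, 0.025, 0.001], [0.001, -0.009, -1.0]]
force: [-7.3, 0.6, 3.6]
gripper_width: 0.0082
gripper_force: 38.9
```

Emit:
apply_moves([
  {"gripper":0.6,"delta_pos":[0,1.2,-0.64],"delta_rot":[0,0,0]},
  {"gripper":0.6,"delta_pos":[0,1.24,-0.55],"delta_rot":[0,0,0]},
  {"gripper":0.6,"delta_pos":[0,1.28,-0.47],"delta_rot":[0,0,0]},
  {"gripper":0.6,"delta_pos":[0,0,0],"delta_rot":[0,0,0]},
])

```text
time_s: 18.68
eef_pos: [0.5697, 0.2726, 0.2824]
tool_rot: [[-0.023, 1.0, 0.001], [1.0, 0.023, 0.005], [0.005, 0.001, -1.0]]
force: [-2.4, 1.4, 9.0]
gripper_width: 0.0081
gripper_force: 40.7
```

```bash
python3 -c "
from st import *
k=np.radians(72);go([.4345+.195*(1-np.cos(k)),.268,.0952+.195*np.sin(k)])"
```

```text
t 18.6833 q [-0.1469  0.6071 -0.5921  1.4077  0.3409  1.2265 -0.7468] p [0.5697 0.2726 0.2824] F [-2.3899  1.4494  8.9514] w 0.008137953687649602 g 40.686169266700745
yaw x 91.30135125579011 z [ 0.0005  0.0053 -1.    ]
to [np.float64(0.5692416860968852), 0.268, np.float64(0.28065602067755496)] tool cm [-0.4632 -0.061   0.1723]
```

Emit:
apply_moves([
  {"gripper":1.2,"delta_pos":[0,0,0],"delta_rot":[0,0,0]},
  {"gripper":2,"delta_pos":[0,0,0],"delta_rot":[0,0,0]},
  {"gripper":2.8,"delta_pos":[0,0,0],"delta_rot":[0,0,0]},
  {"gripper":2.8,"delta_pos":[0,0,0],"delta_rot":[0,0,0]},
  {"gripper":2.8,"delta_pos":[0,0,0],"delta_rot":[0,0,0]},
])

```text
time_s: 19.1
eef_pos: [0.5696, 0.2696, 0.2795]
tool_rot: [[-0.021, 1.0, -0.0], [1.0, 0.021, -0.001], [-0.001, -0.0, -1.0]]
force: [-0.5, -0.3, 0.4]
gripper_width: 0.0279
gripper_force: 0.0
```

Emit:
apply_moves([
  {"gripper":2.8,"delta_pos":[0,0,-1],"delta_rot":[0,0,0]},
  {"gripper":2.8,"delta_pos":[0,0,-1.5],"delta_rot":[0,0,0]},
  {"gripper":2.8,"delta_pos":[0,0,-2.5],"delta_rot":[0,0,0]},
  {"gripper":2.8,"delta_pos":[0,0,-2.5],"delta_rot":[0,0,0]},
  {"gripper":2.8,"delta_pos":[0,0,0],"delta_rot":[0,0,0]},
])

```text
time_s: 19.52
eef_pos: [0.5711, 0.272, 0.3615]
tool_rot: [[-0.022, 1.0, 0.01], [1.0, 0.022, 0.006], [0.006, 0.01, -1.0]]
force: [0.6, 0.9, 1.4]
gripper_width: 0.0278
gripper_force: 0.0
```

```bash
python3 -c "
from st import *
import cv2,pickle
d=manip.snapshot('scene');pickle.dump(d,open('s5.pkl','wb'));t=manip.snapshot('top')['frame']
B=cv2.resize(d['frame'][60:360,100:500],(800,600))
cv2.imwrite('pics/s5.png',B[:,:,::-1])
cv2.imwrite('pics/t5.png',t[:,:,::-1])"
```

```text
t 19.5167 q [-0.1499  0.5572 -0.6055  1.2684  0.3116  1.3963 -0.7118] p [0.5711 0.272  0.3615] F [0.6427 0.8696 1.4046] w 0.02776469646971409 g 0.0
yaw x 91.23829842036419 z [ 0.0096  0.0065 -0.9999]
```

View pics/s5.png

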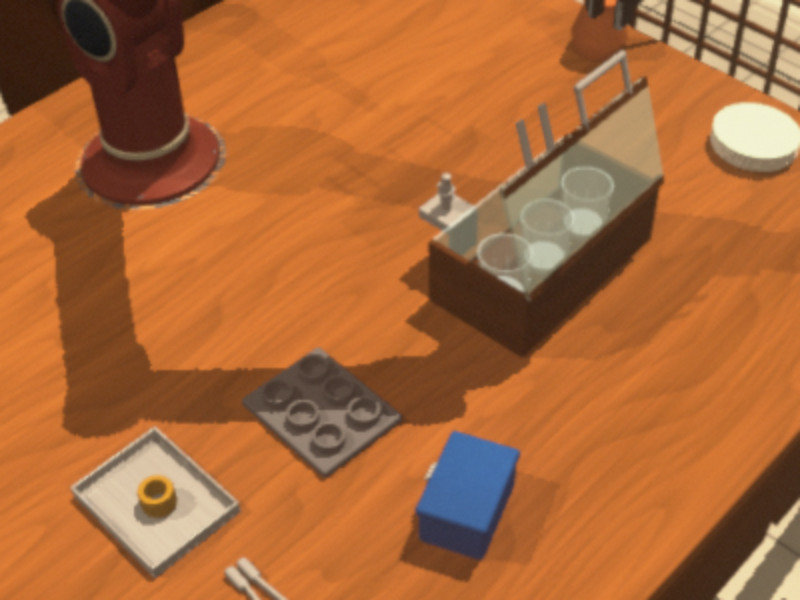

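View pics/t5.png

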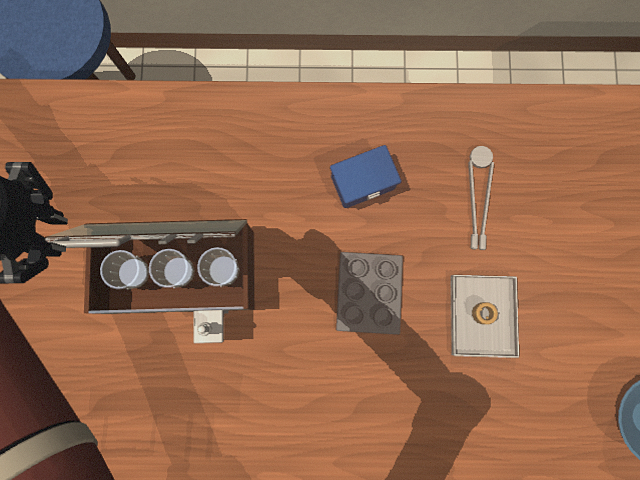

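The flap stands open with the gripper clear of it. The bar corners are at scene px (389,106) and (412.5,88.5), the nut is in the tray, and the bystanders are unmoved. I'll check the angle, then hand in.

```bash
python3 -c "
from h import *
s=pickle.load(open('s5.pkl','rb'))
o,v=ray(s,(400.7,97.2));k=(.268-o[1])/v[1];P=o+k*v;print(P,np.degrees(np.arctan2(P[2]-.103,.6295-P[0])))
for x in (.55,.57,.59):
  k=(x-o[0])/v[0];print(o+k*v)
from st import *
if np.degrees(np.arctan2(P[2]-.103,.6295-P[0]))>63: print(manip.job_done())
"
```

```text
[0.5755076  0.268      0.28504229] 73.48003047824272
[0.55       0.30661579 0.25258496]
[0.57       0.27633791 0.27803411]
[0.59       0.24606004 0.30348325]
t 19.6167 q [-0.1499  0.5603 -0.6038  1.2761  0.312   1.394  -0.7122] p [0.5698 0.2706 0.3567] F [-0.1286 -0.0458 -0.794 ] w 0.027602875219913482 g 0.0
yaw x 91.25988117818959 z [ 0.003   0.0017 -1.    ]
the job is handed in; nothing more can be done
None
```

I've handed the job in at about 20 s of the 70 s allowed: the nut is off the stud and standing upright in the tray, the flap stands open by itself at about 73° (measured from the scene picture), and the tin, mould and tongs are where they were; the judging result was not shown.

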